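# Close the chip-bonding jig, pin it and hold it pressed shut

### The job

Bond the chip in the hinged jig: first start the dwell timer by pressing its button all the way down and letting it come back up, because your hand will not be free later. Then lower the jig's lid onto its springs, take the register pin (the one with the long, slim handle) from the pin stand and push it straight down through the hole in the lid into the base until its collar squeezes the lid fully shut. Finish still gripping the pin's handle and pressing down so that the springs cannot lift the lid; leave the short stub pin in the stand and do not disturb the glassware and tools around.

Things in the scene. Friction and masses are not known exactly. Their poses are not given: they have to be found in the camera images.
- jig: Bonding jig, fixed: aluminium base block 136 x 110 mm, 30 mm high, lid hinged along its far (+x) edge. Origin: centre of the underside. x runs from the lid's free edge towards the hinge, y along the hinge, z up. A glass chip on a dark bed in the middle (3 mm proud); two spring plungers 30 mm either side of the pin hole, tips 9 mm above the base.
- jig_hole (a point): Centre of the mouth of the pin hole in the base's top face (30 mm above the worktop), 42 mm from the jig's origin towards its -x. 12 mm wide, vertical, open for 26 mm downwards. With the lid shut, the lid's own 12 mm through hole is in line with it and the lid's top face lies 11 mm above this point.
- jig_hinge (a point): Middle of the lid's hinge axis, 37 mm above the worktop, 52 mm from the jig's origin towards +x of the jig; the axis runs along the jig's y.
- jig_lid (a joint): Lid angle, rad: 0 shut, 1.57 would be upright; starts about half open; stop at 1.15. Friction hinge: the lid stays where left (about 3 N at its edge moves it). Below 0.065 rad it rests on two spring plungers, which lift it to about 0.04 rad if nothing presses; about 8 N at the pin hole shuts it, 5 N keeps it shut.
- lid_edge (a point): Middle of the lid's free front edge, upper face: 114 mm from the hinge axis, 4 mm off mid-thickness; moves with the lid. Lid: 8 mm plate, 100 mm wide, hinge axis at mid-thickness, pin hole 94 mm from the axis; a 40 mm wide, 5 mm thick lift tab reaches on to 131 mm; a strip 24 to 60 mm from the axis stands 2.5 mm proud on top.
- pin_stand: Grey block 46 x 110 mm, 34 mm high, on a thin 60 x 124 mm foot, fixed to the worktop. Origin: centre of the underside. Its two holes lie on its y axis, 30 mm either side of the centre; which pin stands in which varies.
- pin_grip (a point): Middle of the register pin's grip, 30 mm above the underside of its collar. Pin: black fluted handle 20 mm across, 45 mm long, on a steel collar 24 mm across, 5 mm thick; below, a pointed steel shank 10 mm across, 30 mm long. 80 mm overall, 0.06 kg. Stands upright in the stand, collar on its top face; z up along the pin.
- pin_tip (a point): Lower end of the register pin's shank, 60 mm below pin_grip.
- pin_collar (a point): Centre of the underside of the register pin's collar, 30 mm below pin_grip and 30 mm above pin_tip.
- register_pin: The register pin itself (origin at the underside of its collar, z up along the handle).
- stub_mid (a point): Middle of the head of the stub pin that stays in the stand: black mushroom knob 30 mm wide and 28 mm high, 14 mm shank (too thick for the jig). Stands upright, base of the head on the stand's top face.
- dwell_timer: White plastic box 100 x 90 mm, 44 mm high, dark display window in the near part of its top, one round push button behind it; fixed to the worktop. Origin: centre of the underside.
- start_button_top (a point): Centre of the top of the timer's round push button (26 mm in diameter); it faces up, 66 mm above the worktop when not pressed.
- start_button (a joint): Travel of the push button in m: 0 released, 0.006 fully down; spring-loaded, 5 N holds it fully down.
- beaker_100: Small clear beaker, 55 x 58 mm, 68 mm high, behind the work. Origin: centre of the underside. Bystander.
- dish_empty: Empty clear Petri dish, 59 mm, 12 mm high, behind the work. Origin: centre of the underside. Bystander.
- dish_pink_a: Petri dish with pink medium, 59 mm, 12 mm high, behind the work. Origin: centre of the underside. Bystander.
- dish_pink_b: Petri dish with pink medium, 62 mm, 12 mm high, behind the work. Origin: centre of the underside. Bystander.
- forceps_fine: Fine steel forceps, 113 mm long, 8 mm high, lying at the near edge. Origin: centre of the underside. Bystander.
- stir_bar: White stir bar, 32 mm long, 9 mm thick, lying at the near edge. Origin: centre of the underside. Bystander.
Things that resemble listed ones, but are neither listed nor needed, are in the scene too. Leave any purple look-alike of the register_pin alone.

How it is judged:
On the way, in this order (a step that is already met when the one before it is completed fails the run):
1. the timer's button is fully down (value of joint start_button above 0.005 m), for 0.05 s.
2. the button is back up (value of joint start_button below 0.001 m), for 0.1 s.
3. the lid is down on its springs (value of joint jig_lid below 0.1 rad), for 0.1 s.
4. the pin is through the lid and in the base hole (horizontal distance between pin_tip and jig_hole below 0.005 m and z of pin_tip in the frame of jig below 0.02 m), for 0.1 s.
At the end, for the whole second after the job is handed in: Lid shut within 0.014 rad, register pin upright (7 deg) through lid and base hole (tip within 5 mm of its axis), collar down on the lid (3.5 mm), gripped by the fingers (over 3 N), pressing on the jig (over 2.5 N), at rest; timer button up (value of joint jig_lid below 0.014 rad and horizontal distance between pin_tip and jig_hole below 0.005 m and z of pin_collar in the frame of jig below 0.0445 m and angle between pin_grip's own z axis and vertical below 0.12 rad and contact force between the fingers and register_pin above 3 N and contact force between register_pin and jig above 2.5 N and linear speed of register_pin below 0.02 m/s and value of joint start_button below 0.001 m); the arm keeps its last pose, push and grip.
It fails at once if the stub pin is disturbed (distance of stub_mid from where it was at the start of the episode above 0.015 m).
It fails at once if a bystander is pushed away or knocked over (distance of any of beaker_100, dish_empty, dish_pink_a, dish_pink_b, forceps_fine, stir_bar from where it was at the start of the episode above 0.03 m).
It also fails if it takes over 64 s, if anything falls off the work surface, if the arm or the gripper's body presses on something with over 40 N, if the wrist force passes 120 N, or if a joint passes its speed limit or range.

### The arm

A 6-joint arm with a two-finger parallel gripper is mounted at the origin on a cart in front of the work surface, level with it; the furniture and walls round the work are solid. World frame = base frame: x ahead of the robot, y to its left, z up, the work surface at z = 0. Lengths are in m, angles in rad, forces in N, time in s.
With the tool pointing down it reaches from about 0.35 to 0.85 m from the base axis. Payload 8.1 kg.
Tool frame: the origin (TCP) lies on the centre line of the jaws, within the pads' length; the fingertips stand 11 mm ahead of it and the grasp point (between the pads) lies 8 mm behind it (ctrl.finger_overhang is the distance from the TCP to the fingertips, in m); z points along the fingers, y is the line along which they close (so a half turn about z gives the same grasp; the last joint's range is limited). The gripper opens to 93 mm and grips with 3 to 60 N. Pads are 15 mm wide; open, the fingers measure 128 mm over their backs; the gripper's body (75 mm by 188 mm) begins 65 mm behind the grasp point.
Start: joints at [1.178, 0.13, 1.488, -0, 1.523, -0.085], TCP at [0.182, 0.572, 0.23] pointing down, gripper open.
Joint ranges: [-2.96, 2.96], [-0.89, 2.26], [0.02, 2.5], [-1.34, 4.48], [0, 2.73], [-2.66, 2.66]. Speed limits (rad/s): [2.39, 2.39, 2.79, 3.14, 3.14, 3.14].

### API

Orientations are given as a unit quaternion [x, y, z, w].
In Python, from bench import ctrl, optics, ticket gives the robot as it stands.
- The arm moves only by the tool step_arm, never from a script. Its argument "plan" is a list of rows, each a list of 2 entries, a list of its own where there are three numbers: the shift along the tool's x, y, z scaled (see below), then the turn, a rotation vector about the tool's x, y, z scaled (see below). In form: [[[tx, ty, tz], [rx, ry, rz]], ...]. A call has 1 to 5 rows; each row is the pose to reach, as a shift and turn from the pose commanded when the call began, along the tool's axes at that moment; what a row does not reach only later rows make up. The controller multiplies each number of a shift by 0.2 m and each number of a turn by pi/2 rad. A row lasts 1/12 s, in which the tool goes at most 41.7 mm and 7.16 degrees, less where a joint would pass 70% of its speed; a pose out of reach is approached as far as the arm can. A call with a number of a shift or a turn outside -1 to 1 is refused whole. A call with a gripper value outside its range is refused whole. "hand" is the opening, from -1 (shut) to 1 (fully open), set as the call begins (left out, the last holds). The fingers move at their own pace and stop on an object; "grip_force" is the grip in N (left out, the last holds). Time passes only in rows, so rows that repeat a pose let the fingers close. It gives the time, the measured TCP pose, the force, the opening and the grip force at its end, in the units of the state.
- ctrl.observe(): the state, without advancing time (a new reading comes with each control period).
- optics.capture(name): name is "side" or "top"; returns a dict with "img" (384x512x3 uint8, red, green, blue), "K" (3x3 intrinsics, pixels), "cam_to_world" (4x4, takes a point from camera to world coordinates). Camera axes: x right, y down, z forward; pixel columns grow to the right and rows downward; lengths in m; the calibration is good to about 2 mm. A picture is of the moment at which its call begins. There is no depth.
- ticket.job_done(): hands the job in; it is judged then, once.
The state is a dict: "clock": time; "q": joint angles; "dq": joint speeds; "effort": joint torques, N m; "ee_pos": TCP position; "tool_rot": TCP orientation; "ft_force": force on the tool from outside, world axes, zero at the start; "torque": the same for the moment, N m; "gripper_width": finger opening in m; "grasp_force": force on a finger pad.
Only numpy, scipy, OpenCV 4.12 (cv2) and the standard library are available. Lean on these libraries where they do the work, as an engineer would, in place of code of your own. Each camera call takes 0.05 s, during which the arm holds its last target. There are 200 camera calls.

## Working session

There is one attempt and no reset: what is moved stays moved. The work goes in short steps, Python scripts to look and compute and a tool call to move; the robot and the scene stay as the last step left them, time stands still between calls to the robot, and variables do not carry over. Pictures are saved under pics/ and viewed, at most 10 in all, crops included, and the job is handed in when it is done.

Besides the shell and the picture viewer there is one more tool, called after ">>>" by a JSON object that holds its "fn" and its "kwargs". step_arm: Moves the arm, as the interface text tells. Its arguments: {"type":"object","properties":{"plan":{"type":"array"},"hand":{"type":"number"},"grip_force":{"type":"number"}},"required":["plan"]}

```bash
mkdir -p pics
cat > h.py <<'E'
import numpy as np, cv2
from bench import ctrl, optics, ticket
def snap(n,f):
    c=optics.capture(n); np.savez(f'pics/{f}.npz',**{k:np.array(v) for k,v in c.items()})
    cv2.imwrite(f'pics/{f}.png',cv2.cvtColor(c['img'],cv2.COLOR_RGB2BGR)); return c
def load(f): return dict(np.load(f'pics/{f}.npz'))
def ray(c,p):
    T=c['cam_to_world']; d=T[:3,:3]@np.linalg.inv(c['K'])@[p[0],p[1],1]; return T[:3,3],d/np.linalg.norm(d)
def plane(c,p,z):
    o,d=ray(c,p); return o+d*(z-o[2])/d[2]
def tri(c1,p1,c2,p2):
    A=np.zeros((3,3));b=np.zeros(3);R=[]
    for c,p in((c1,p1),(c2,p2)):
        o,d=ray(c,p);M=np.eye(3)-np.outer(d,d);A+=M;b+=M@o;R.append((o,d))
    x=np.linalg.solve(A,b); return x,[np.linalg.norm(np.cross(x-o,d)) for o,d in R]
E
python3 - <<'E'
from h import *
for n in('side','top'):
    c=snap(n,n+'0'); cv2.imwrite(f'pics/{n}0b.png',cv2.resize(cv2.imread(f'pics/{n}0.png'),(800,600),interpolation=cv2.INTER_CUBIC)); print(n,c['cam_to_world'].round(3).tolist(),c['K'].tolist())
print(ctrl.observe())
E
```

```text
side [[-0.94, -0.193, 0.281, 0.297], [-0.341, 0.484, -0.806, 0.629], [0.019, -0.854, -0.52, 0.49], [0.0, 0.0, 0.0, 1.0]] [[354.2814341065257, 0.0, 253.99408179125942], [0.0, 354.2814341065257, 193.4884833765944], [0.0, 0.0, 1.0]]
top [[0.005, -0.993, 0.115, 0.397], [-1.0, -0.003, 0.016, -0.07], [-0.015, -0.115, -0.993, 1.073], [0.0, 0.0, 0.0, 1.0]] [[446.90271761444507, 0.0, 256.9775917171036], [0.0, 446.90271761444507, 188.20593268196822], [0.0, 0.0, 1.0]]
{'clock': 0.1, 'q': array([ 1.17758626e+00,  1.31116630e-01,  1.48916108e+00, -2.35258571e-05,
        1.52298608e+00, -8.53766274e-02]), 'dq': array([ 0.00052326,  0.00025906, -0.00273532, -0.0006086 , -0.00094107,
       -0.00044142]), 'effort': array([ 1.73035049e-03, -5.61341643e+01, -4.93095267e+01,  7.70716975e-02,
        2.90563493e-02, -3.75582965e-05]), 'ee_pos': array([0.18158179, 0.57134916, 0.22867892]), 'tool_rot': array([ 1.53309097e-01,  9.88177931e-01, -8.14544840e-04, -1.86629150e-04]), 'ft_force': array([ 0.21235764, -0.59096365,  0.34606172]), 'torque': array([-0.00744081,  0.0123547 , -0.03294297]), 'grasp_force': 0.0, 'gripper_width': 0.09307509796588895}
```

View pics/side0b.png

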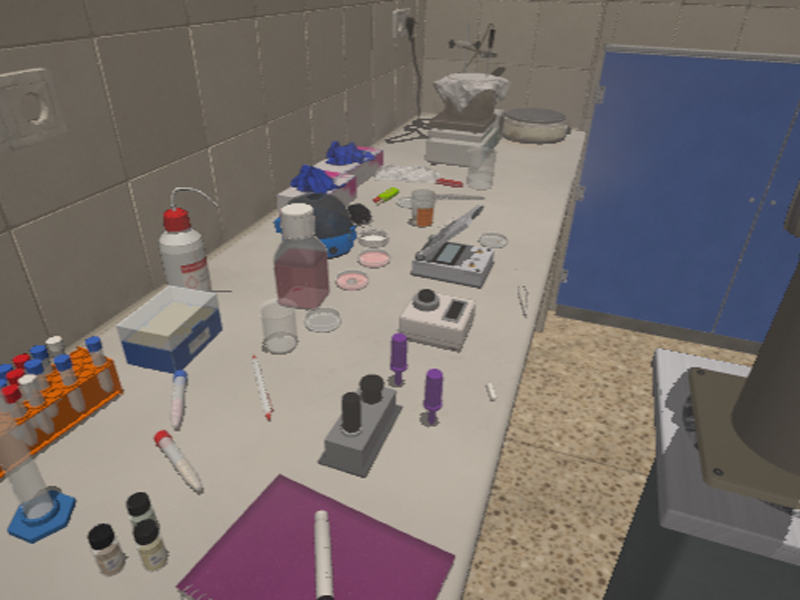

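View pics/top0b.png

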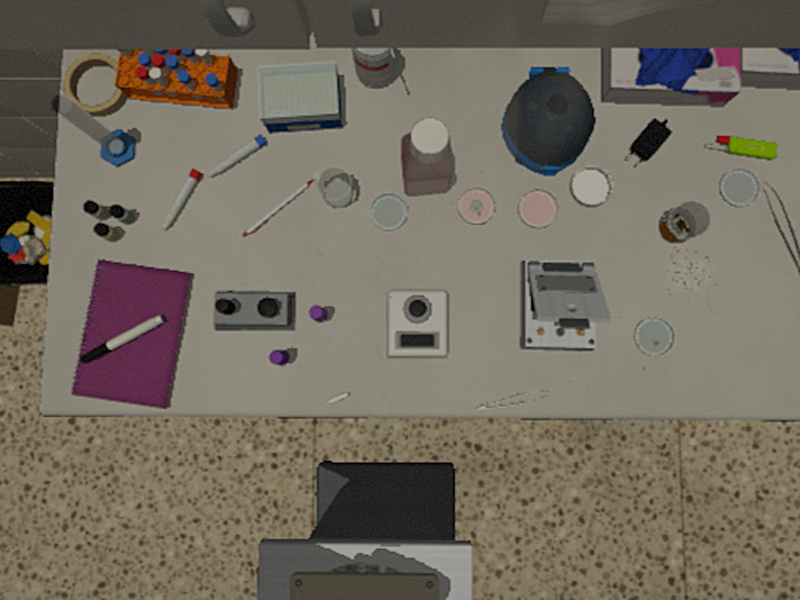

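The side view shows the stand at (360,430) with the slim register pin in front at (351,412) and the stub behind at (371,388). The timer is at (437,318) and the jig at (455,250). In the top view the register pin is at (226,306), the stub at (268,307), the button at (417,308), the jig at (560,305), and two purple decoys at (318,313) and (279,357).

Run:
```python
from h import *
t=load('top0')['img'];s=load('side0')['img']
def up(i,x,y,w,h): 
    return cv2.resize(i[y:y+h,x:x+w],(400,300),interpolation=cv2.INTER_CUBIC)
# side crops 80x60(x5), top crops 80x60 (x5)
m=np.vstack([np.hstack([up(t,322,162,80,60),up(s,250,125,80,60)]),np.hstack([up(t,130,172,80,60),up(s,200,235,80,60)])])
cv2.imwrite('pics/m1.png',m[:,:,::-1])
```

```text
(no output)
```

View pics/m1.png

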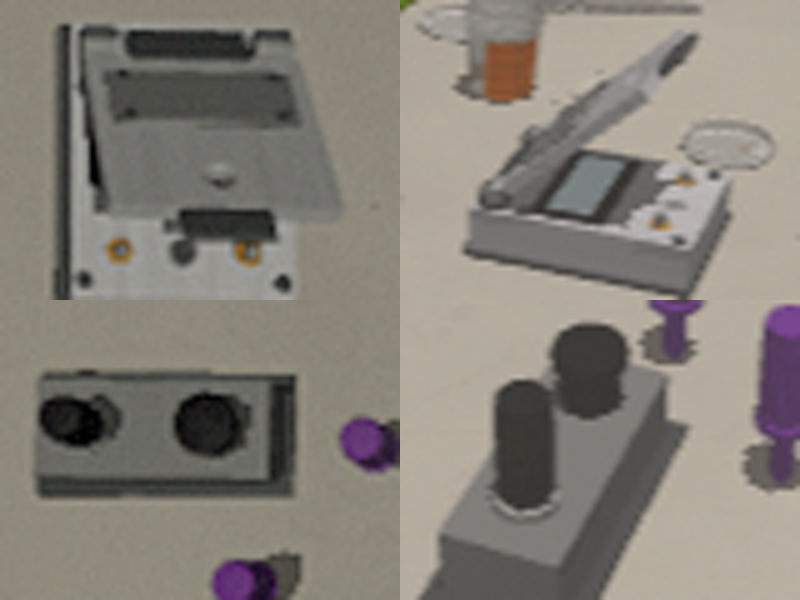

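The crops show, in full-image pixels:
- **Base pin hole:** top (358.6,212.4), side (305,166).
- **Springs:** top (345.8,212) and (371.8,212.4).
- **Register pin top:** top (142,195.6), side (225,252.6).

The lid is about half open.

Run:
```python
from h import *
t=load('top0');s=load('side0')
def dark(c,x,y,w,h,th):
    g=c['img'][y:y+h,x:x+w].max(2); n,l,st,ce=cv2.connectedComponentsWithStats((g<th).astype(np.uint8))
    return [(st[i].tolist()+np.array([x,y,0,0,0])).tolist()+(ce[i]+[x,y]).round(1).tolist() for i in range(1,n) if st[i][4]>15]
print('top pins',dark(t,132,185,60,25,50)); print('side pins',dark(s,205,235,70,50,75))
print('top btn',dark(t,250,186,35,22,70)); print('side btn',dark(s,260,180,30,24,80))
f=lambda n,a,b:print(n,*[np.round(v,4).tolist() for v in tri(t,a,s,b)])
f('hole',(358.6,212.4),(305,166)); f('spA',(345.8,212),(302,169.4)); f('spB',(371.8,212.4),(307,161))
f('pintop',(142.2,195.6),(225,252.4)); f('stubtop',(171.6,197),(238,242.5))
f('btn',(266.9,196.8),(272.5,189.5))
p=lambda n,a,z:print(n,plane(t,a,z).round(4).tolist(),end=' ')
p('hole',(358.6,212.4),.03);p('spA',(345.8,212),.039);p('spB',(371.8,212.4),.039);p('pin',(142.2,195.6),.084);p('btn',(266.9,196.8),.066)
p('lidL',(341.8,203.5),.093);p('lidR',(390,205.5),.093)
p('standTL',(137.8,187),.034);p('TR',(184,187.2),.034);p('BL',(137.8,208.3),.034);p('BR',(184,208.3),.034)
```

```text
top pins [[184, 188, 5, 20, 56, 185.3, 197.7], [138, 191, 15, 10, 104, 144.3, 195.6], [165, 191, 14, 12, 137, 171.4, 196.3]]
side pins [[219, 240, 26, 37, 493, 230.4, 256.8]]
top btn [[262, 192, 11, 11, 97, 266.8, 197.0]]
side btn [[268, 185, 10, 9, 71, 272.4, 188.9], [285, 195, 5, 9, 24, 287.8, 199.9]]
hole [0.4629, -0.2918, 0.0239] [0.0004, 0.0004]
spA [0.4642, -0.2613, 0.0272] [0.0011, 0.0011]
spB [0.4634, -0.322, 0.0262] [0.0009, 0.0009]
pintop [0.4955, 0.2022, 0.0835] [0.0011, 0.0011]
stubtop [0.4955, 0.1415, 0.0589] [0.0017, 0.0017]
btn [0.496, -0.0768, 0.0557] [0.0007, 0.0007]
hole [0.4621, -0.2906, 0.03] spA [0.4624, -0.2593, 0.039] spB [0.4617, -0.3191, 0.039] pin [0.4944, 0.2017, 0.084] btn [0.4944, -0.0769, 0.066] lidL [0.4776, -0.241, 0.093] lidR [0.4736, -0.3461, 0.093] standTL [0.5196, 0.2266, 0.034] TR [0.5195, 0.1176, 0.034] BL [0.4695, 0.2248, 0.034] BR [0.4699, 0.1164, 0.034]
```

>>> {"fn": "step_arm", "kwargs": {"plan": [[[-0.69,-0.72,0],[0,0,-0.196]],[[-0.69,-0.72,0],[0,0,-0.196]],[[-0.69,-0.72,0],[0,0,-0.196]],[[-0.69,-0.72,0],[0,0,-0.196]],[[-0.69,-0.72,0],[0,0,-0.196]]], "hand": -1, "grip_force": 20}}

```text
clock: 0.52
ee_pos: [0.2701, 0.3903, 0.229]
tool_rot: [-0.0, 1.0, -0.001, -0.0]
ft_force: [1.1, -0.9, 0.4]
gripper_width: 0.0642
grasp_force: 0.0
```

>>> {"fn": "step_arm", "kwargs": {"plan": [[[-0.375,-0.78,0],[0,0,0]],[[-0.375,-0.78,0],[0,0,0]],[[-0.375,-0.78,0],[0,0,0]],[[-0.375,-0.78,0],[0,0,0]],[[-0.375,-0.78,0],[0,0,0]]]}}

```text
clock: 0.93
ee_pos: [0.3466, 0.2319, 0.2294]
tool_rot: [0.002, 1.0, -0.001, 0.0]
ft_force: [0.0, 0.5, 0.1]
gripper_width: 0.0309
grasp_force: 0.0
```

>>> {"fn": "step_arm", "kwargs": {"plan": [[[-0.375,-0.78,0],[0,0,0]],[[-0.375,-0.78,0],[0,0,0]],[[-0.375,-0.78,0],[0,0,0]],[[-0.375,-0.78,0],[0,0,0]],[[-0.375,-0.78,0],[0,0,0]]]}}

```text
clock: 1.35
ee_pos: [0.4213, 0.0761, 0.2294]
tool_rot: [0.002, 1.0, -0.001, 0.0]
ft_force: [-1.0, -0.3, -0.4]
gripper_width: 0.0015
grasp_force: 0.0
```

>>> {"fn": "step_arm", "kwargs": {"plan": [[[-0.375,-0.78,0],[0,0,0]],[[-0.375,-0.78,0],[0,0,0]],[[-0.375,-0.78,0],[0,0,0]],[[-0.375,-0.78,0.6],[0,0,0]],[[-0.375,-0.78,0.6],[0,0,0]]]}}

```text
clock: 1.77
ee_pos: [0.4902, -0.0616, 0.1538]
tool_rot: [0.001, 1.0, -0.001, 0.003]
ft_force: [0.3, 1.3, -0.7]
gripper_width: 0.0003
grasp_force: 0.0
```

>>> {"fn": "step_arm", "kwargs": {"plan": [[[0,0,0],[0,0,0]],[[0,0,0],[0,0,0]],[[0,0,0],[0,0,0]]]}}

```text
clock: 2.02
ee_pos: [0.4875, -0.0589, 0.1533]
tool_rot: [-0.0, 1.0, 0.0, 0.0]
ft_force: [0.3, 0.5, -0.6]
gripper_width: 0.0003
grasp_force: 0.0
```

>>> {"fn": "step_arm", "kwargs": {"plan": [[[-0.037,-0.09,0.3],[0,0,0]],[[-0.037,-0.09,0.3],[0,0,0]],[[-0.037,-0.09,0.38],[0,0,0]],[[-0.037,-0.09,0.42],[0,0,0]],[[-0.037,-0.09,0.42],[0,0,0]]]}}

```text
clock: 2.43
ee_pos: [0.4963, -0.0773, 0.0717]
tool_rot: [-0.001, 1.0, -0.0, 0.001]
ft_force: [-3.0, -0.9, 4.5]
gripper_width: 0.0004
grasp_force: 2.3
```

>>> {"fn": "step_arm", "kwargs": {"plan": [[[0,0,0.015],[0,0,0]],[[0,0,0.03],[0,0,0]],[[0,0,0.03],[0,0,0]]]}}

```text
clock: 2.68
ee_pos: [0.4972, -0.0774, 0.0705]
tool_rot: [-0.001, 1.0, -0.001, 0.002]
ft_force: [-24.1, 4.2, 48.7]
gripper_width: 0.0009
grasp_force: 24.1
```

>>> {"fn": "step_arm", "kwargs": {"plan": [[[0,0,-0.2],[0,0,0]],[[0,0,-0.4],[0,0,0]],[[0,0,-0.48],[0,0,0]],[[0,0,-0.48],[0,0,0]],[[0,0,-0.48],[0,0,0]]]}}

```text
clock: 3.1
ee_pos: [0.4969, -0.0773, 0.1622]
tool_rot: [-0.001, 1.0, -0.001, 0.003]
ft_force: [-0.4, 0.8, -0.3]
gripper_width: 0.0005
grasp_force: 0.0
```

>>> {"fn": "step_arm", "kwargs": {"plan": [[[0.05,-0.54,0],[0,0,0]],[[0.05,-0.54,0],[0,0,0]],[[0.05,-0.54,0],[0,0,0]],[[0.05,-0.54,0],[0,0,0]],[[0.05,-0.54,0],[0,0,0]]]}}

```text
clock: 3.52
ee_pos: [0.484, -0.186, 0.1574]
tool_rot: [0.001, 1.0, 0.001, -0.001]
ft_force: [0.1, -0.4, -0.0]
gripper_width: 0.0001
grasp_force: 0.0
```

>>> {"fn": "step_arm", "kwargs": {"plan": [[[0.05,-0.53,0],[0,0,0]],[[0.05,-0.53,0],[0,0,0]],[[0.05,-0.53,0],[0,0,0]],[[0.05,-0.53,0],[0,0,0]],[[0.05,-0.53,0],[0,0,0]]]}}

```text
clock: 3.93
ee_pos: [0.4746, -0.291, 0.1576]
tool_rot: [0.0, 1.0, 0.001, -0.0]
ft_force: [0.1, 1.1, -0.2]
gripper_width: 0.0004
grasp_force: 0.0
```

>>> {"fn": "step_arm", "kwargs": {"plan": [[[0,0,0.15],[0,0,0]],[[0,0,0.25],[0,0,0]],[[0,0,0.33],[0,0,0]],[[0,0,0.4],[0,0,0]],[[0,0,0.46],[0,0,0]]]}}

```text
clock: 4.35
ee_pos: [0.4747, -0.289, 0.0647]
tool_rot: [-0.001, 1.0, 0.001, -0.001]
ft_force: [-0.2, -1.4, 1.1]
gripper_width: 0.0006
grasp_force: 0.3
```

>>> {"fn": "step_arm", "kwargs": {"plan": [[[0,0,0.03],[0,0,0]],[[0,0,0.06],[0,0,0]],[[0,0,0.06],[0,0,0]],[[0,0,0.06],[0,0,0]]]}}

```text
clock: 4.68
ee_pos: [0.4752, -0.2915, 0.0548]
tool_rot: [-0.0, 1.0, -0.0, 0.0]
ft_force: [0.3, -0.6, 0.7]
gripper_width: 0.0003
grasp_force: 0.4
```

>>> {"fn": "step_arm", "kwargs": {"plan": [[[0,0,-0.2],[0,0,0]],[[0,0.2,-0.4],[0,0,0]],[[0,0.4,-0.5],[0,0,0]],[[0,0.6,-0.5],[0,0,0]],[[0,0.8,-0.5],[0,0,0]]]}}

```text
clock: 5.1
ee_pos: [0.4766, -0.1439, 0.1579]
tool_rot: [0.001, 1.0, -0.001, 0.003]
ft_force: [0.6, 0.7, 0.1]
gripper_width: 0.0001
grasp_force: 0.0
```

Run:
```python
from h import *
t=snap('top','top1');s=snap('side','side1')
up=lambda i,x,y: cv2.resize(i[y:y+75,x:x+50],(400,600),interpolation=cv2.INTER_CUBIC)
up=lambda i,x,y: cv2.resize(i[y:y+60,x:x+80],(400,300),interpolation=cv2.INTER_CUBIC)
cv2.imwrite('pics/m2.png',np.hstack([up(t['img'],322,172),up(s['img'],250,130)])[:,:,::-1])
```

```text
(no output)
```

View pics/m2.png

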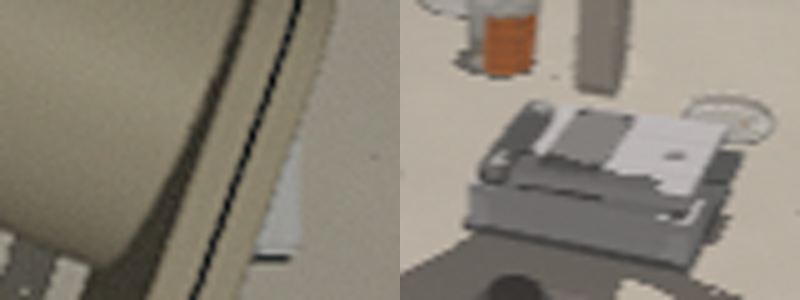

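The lid now lies almost flat on its springs, with its hole at about (675,155) in the right-hand crop. Next is the pin.

>>> {"fn": "step_arm", "kwargs": {"plan": [[[-0.045,0.865,0],[0,0,0]],[[-0.045,0.865,0],[0,0,0]],[[-0.045,0.865,0],[0,0,0]],[[-0.045,0.865,0],[0,0,0]],[[-0.045,0.865,0],[0,0,0]]], "hand": -0.2}}

```text
clock: 5.62
ee_pos: [0.4841, 0.0339, 0.1547]
tool_rot: [-0.002, 1.0, 0.001, 0.001]
ft_force: [0.1, 0.1, -0.0]
gripper_width: 0.0294
grasp_force: 0.0
```

>>> {"fn": "step_arm", "kwargs": {"plan": [[[-0.045,0.865,0],[0,0,0]],[[-0.045,0.865,0],[0,0,0]],[[-0.045,0.865,0],[0,0,0]],[[-0.045,0.865,0],[0,0,0]],[[-0.045,0.865,0],[0,0,0]]]}}

```text
clock: 6.03
ee_pos: [0.4931, 0.207, 0.1547]
tool_rot: [-0.002, 1.0, 0.001, 0.001]
ft_force: [-0.5, -0.5, -0.4]
gripper_width: 0.0371
grasp_force: 0.0
```

Run:
```python
from h import *
t=snap('top','top2');s=snap('side','side2');print(ctrl.observe()['ee_pos'],ctrl.observe()['gripper_width'])
up=lambda i,x,y,w,h: cv2.resize(i[y:y+h,x:x+w],(400,h*400//w),interpolation=cv2.INTER_CUBIC)
a=up(t['img'],330,172,64,64);b=up(s['img'],190,180,100,100)
cv2.imwrite('pics/m3.png',np.hstack([a,b])[:,:,::-1])
```

```text
[0.49307324 0.20332126 0.15418488] 0.03748338748523096
```

View pics/m3.png

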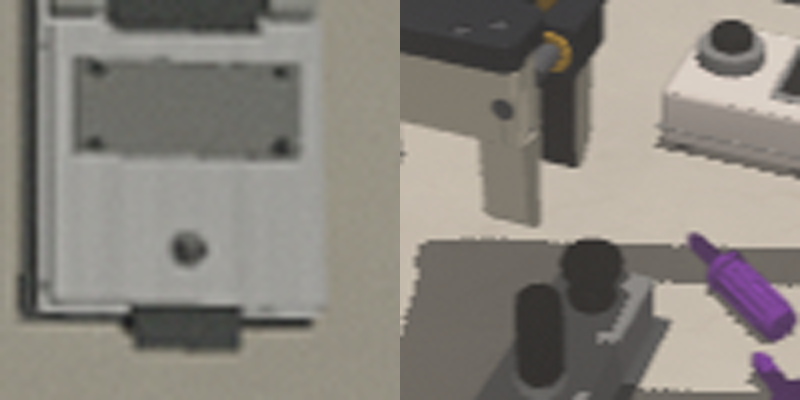

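The top crop shows the lid hole at (188,249), i.e. image pixel (360.1,211.8). The side crop shows the open fingers above the pins. A purple decoy that stood upright now lies on the table, so I'll check when it fell and where the decoys are, and compute the hole position.

Run:
```python
from h import *
t=load('top2')
for n in('top0','side0','top1','side1','top2','side2'):
    c=load(n);h=cv2.cvtColor(c['img'],cv2.COLOR_RGB2HSV); m=((abs(h[...,0].astype(int)-138)<9)&(h[...,1]>100)).astype(np.uint8)
    k,l,st,ce=cv2.connectedComponentsWithStats(m); print(n,[(st[i,:5].tolist(),ce[i].round(1).tolist()) for i in range(1,k) if 15<st[i,4]<800])
g=t['img'].max(2)[205:218,352:368]; k,l,st,ce=cv2.connectedComponentsWithStats((g<np.median(g)-35).astype(np.uint8)); print(st[1:,4].tolist(),(ce[1:]+[352,205]).round(1).tolist())
print(plane(t,(360.1,211.8),.044))
p=lambda a,z:plane(t,a,z)[:2].round(4)
print('lid edge L,R',p((338,220.5),.045),p((382,221.8),.045),'strip',p((342,181.5),.045),p((378,182),.045),'bottom',p((342,197),.045),p((378,197),.045))
```

```text
top0 [([198, 196, 11, 10, 74], [203.1, 200.2]), ([173, 224, 12, 10, 92], [178.6, 228.3])]
side0 [([251, 213, 9, 6, 38], [255.2, 215.8]), ([274, 236, 9, 7, 50], [277.9, 239.2]), ([272, 258, 10, 4, 19], [276.5, 259.9])]
top1 [([189, 208, 23, 28, 209], [199.1, 223.2]), ([154, 232, 26, 27, 220], [165.2, 246.4])]
side1 [([263, 239, 25, 23, 198], [275.4, 250.7]), ([279, 268, 27, 32, 277], [291.9, 284.9])]
top2 [([189, 208, 22, 28, 204], [198.9, 223.6]), ([154, 232, 26, 27, 215], [165.2, 246.4])]
side2 [([267, 243, 21, 21, 199], [277.2, 252.8]), ([279, 268, 5, 5, 18], [280.6, 270.6]), ([286, 283, 20, 18, 191], [296.2, 291.2])]
[25] [[359.4, 211.4]]
[ 0.46263326 -0.29112532  0.044     ]
lid edge L,R [ 0.4424 -0.24  ] [ 0.4399 -0.3403] strip [ 0.5326 -0.2507] [ 0.5316 -0.3336] bottom [ 0.4965 -0.2501] [ 0.4968 -0.3327]
```

Both decoys tipped over by themselves early on, far from the gripper, and are at rest now. I'll go down to the pin.

>>> {"fn": "step_arm", "kwargs": {"plan": [[[-0.01,-0.006,0.18],[0,0,0]],[[-0.01,-0.006,0.33],[0,0,0]],[[-0.01,-0.006,0.43],[0,0,0]],[[-0.01,-0.006,0.49],[0,0,0]],[[-0.01,-0.006,0.49],[0,0,0]]]}}

```text
clock: 6.55
ee_pos: [0.4929, 0.1985, 0.0529]
tool_rot: [0.001, 1.0, -0.001, -0.002]
ft_force: [-0.0, -0.4, 0.6]
gripper_width: 0.0372
grasp_force: 0.0
```

>>> {"fn": "step_arm", "kwargs": {"plan": [[[0,0,0],[0,0,0]],[[0,0,0],[0,0,0]],[[0,0,0],[0,0,0]],[[0,0,0],[0,0,0]],[[0,0,0],[0,0,0]]], "hand": -1, "grip_force": 35}}

```text
clock: 6.97
ee_pos: [0.4963, 0.2021, 0.058]
tool_rot: [-0.0, 1.0, 0.001, 0.002]
ft_force: [0.3, 5.4, 4.8]
gripper_width: 0.0191
grasp_force: 34.9
```

>>> {"fn": "step_arm", "kwargs": {"plan": [[[0,0,-0.1],[0,0,0]],[[0,0,-0.2],[0,0,0]],[[0,0,-0.35],[0,0,0]],[[0,0,-0.5],[0,0,0]],[[0,0,-0.5],[0,0,0]]]}}

```text
clock: 7.38
ee_pos: [0.4984, 0.2018, 0.1635]
tool_rot: [-0.0, 1.0, 0.001, 0.005]
ft_force: [0.6, 0.4, 0.2]
gripper_width: 0.0191
grasp_force: 35.0
```

>>> {"fn": "step_arm", "kwargs": {"plan": [[[0.05,-0.82,0],[0,0,0]],[[0.05,-0.82,0],[0,0,0]],[[0.05,-0.82,0],[0,0,0]],[[0.05,-0.82,0],[0,0,0]],[[0.05,-0.82,0],[0,0,0]]]}}

```text
clock: 7.8
ee_pos: [0.4844, 0.0307, 0.1561]
tool_rot: [0.002, 1.0, -0.002, 0.0]
ft_force: [0.2, -0.7, -0.3]
gripper_width: 0.0196
grasp_force: 35.0
```

>>> {"fn": "step_arm", "kwargs": {"plan": [[[0.05,-0.82,0],[0,0,0]],[[0.05,-0.82,0],[0,0,0]],[[0.05,-0.82,0],[0,0,0]],[[0.05,-0.82,0],[0,0,0]],[[0.05,-0.82,0],[0,0,0]]]}}

```text
clock: 8.22
ee_pos: [0.4742, -0.1332, 0.1564]
tool_rot: [0.002, 1.0, -0.002, 0.0]
ft_force: [0.4, 0.5, 0.2]
gripper_width: 0.0193
grasp_force: 35.0
```

>>> {"fn": "step_arm", "kwargs": {"plan": [[[0.05,-0.82,0],[0,0,0]],[[0.05,-0.82,0],[0,0,0]],[[0.05,-0.82,0],[0,0,0]],[[0.05,-0.82,0],[0,0,0]],[[0.05,-0.82,0],[0,0,0]]]}}

```text
clock: 8.63
ee_pos: [0.464, -0.2969, 0.1561]
tool_rot: [0.002, 1.0, -0.002, 0.0]
ft_force: [0.7, -0.4, -0.3]
gripper_width: 0.0192
grasp_force: 35.0
```

Run:
```python
from h import *
import time
o=ctrl.observe();print(o['ee_pos'],o['tool_rot'],o['gripper_width'],o['grasp_force'],o['ft_force'])
t=snap('top','top3');s=snap('side','side3')
o=ctrl.observe();print(o['ee_pos'],o['tool_rot'])
up=lambda i,x,y,w,h: cv2.resize(i[y:y+h,x:x+w],(400,h*400//w),interpolation=cv2.INTER_CUBIC)
cv2.imwrite('pics/m4.png',np.hstack([up(t['img'],320,170,80,80),up(s['img'],260,110,80,80)])[:,:,::-1])
```

```text
[ 0.46396866 -0.29691918  0.15612398] [ 2.00500570e-03  9.99996518e-01 -1.71275783e-03  1.00354182e-04] 0.019224901399562486 34.96204197406769 [ 0.69766499 -0.38581552 -0.25084164]
[ 0.46451972 -0.29190469  0.15563993] [ 1.29544772e-03  9.99999134e-01  1.67157573e-04 -1.61547792e-04]
```

View pics/m4.png

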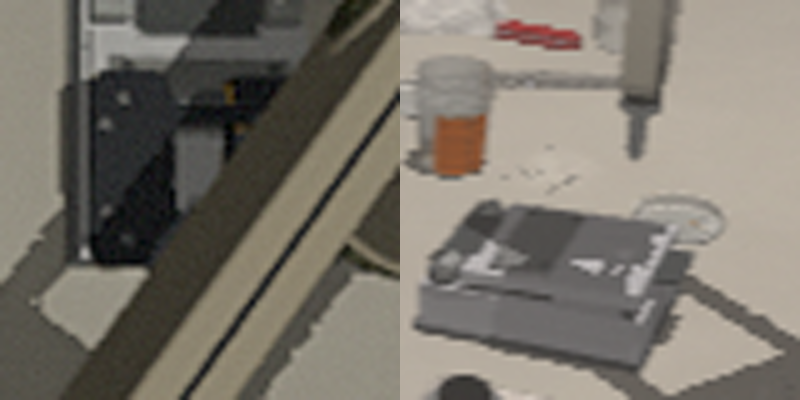

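The side crop shows the pin held upright with its tip at (235,158), above the lid's free end. I'll move down close to the lid and compare positions there.

>>> {"fn": "step_arm", "kwargs": {"plan": [[[0.008,0.006,0.1],[0,0,0]],[[0.008,0.006,0.2],[0,0,0]],[[0.008,0.006,0.24],[0,0,0]],[[0.008,0.006,0.24],[0,0,0]],[[0.008,0.006,0.24],[0,0,0]]]}}

```text
clock: 9.15
ee_pos: [0.4632, -0.2886, 0.1078]
tool_rot: [-0.001, 1.0, 0.0, -0.0]
ft_force: [-0.3, -0.4, -0.5]
gripper_width: 0.0195
grasp_force: 35.0
```

>>> {"fn": "step_arm", "kwargs": {"plan": [[[0,0,0],[0,0,0]],[[0,0,0],[0,0,0]],[[0,0,0],[0,0,0]]]}}

```text
clock: 9.4
ee_pos: [0.4639, -0.2903, 0.1091]
tool_rot: [-0.0, 1.0, -0.001, 0.001]
ft_force: [0.4, -0.3, -1.0]
gripper_width: 0.0191
grasp_force: 35.0
```

Run:
```python
from h import *
o=ctrl.observe();print(o['ee_pos'],o['ft_force'])
s=snap('side','side4')
up=lambda i,x,y,w,h: cv2.resize(i[y:y+h,x:x+w],(400,h*400//w),interpolation=cv2.INTER_CUBIC)
cv2.imwrite('pics/m5.png',np.hstack([up(load('side1')['img'],285,140,40,40),up(s['img'],285,140,40,40)])[:,:,::-1])
q=plane(s,(305,161),.046);print('hole side',q)
T=np.linalg.inv(s['cam_to_world'])
def proj(X): v=s['K']@(T@np.r_[X,1])[:3]; return v[:2]/v[2]
e=o['ee_pos'];print('tip expected px',proj(e-[0,0,.052]),'hole px',proj(np.array([.4628,-.2906,.046])))
```

```text
[ 0.46385368 -0.29026396  0.10908722] [ 0.40648216 -0.34188401 -1.00573883]
hole side [ 0.46249797 -0.27911597  0.046     ]
tip expected px [305.7765348  155.82923724] hole px [305.79388426 159.3465992 ]
```

View pics/m5.png

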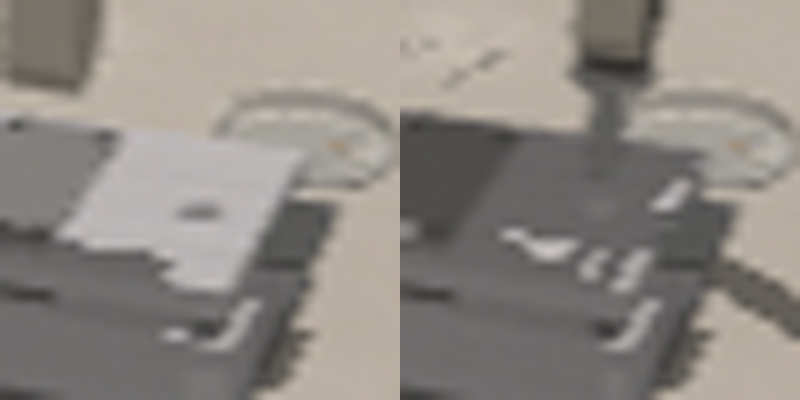

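Left crop: the lid hole is at (199,211), i.e. pixel (304.9,161.1). Right crop: the pin tip is at about (207,172), i.e. (305.7,157), within a millimetre or two above the hole. I'll lower it and feel the force.

>>> {"fn": "step_arm", "kwargs": {"plan": [[[0,0,0.03],[0,0,0]],[[0,0,0.06],[0,0,0]],[[0,0,0.08],[0,0,0]],[[0,0,0.08],[0,0,0]],[[0,0,0.08],[0,0,0]]]}}

```text
clock: 9.87
ee_pos: [0.4626, -0.2896, 0.0909]
tool_rot: [-0.0, 1.0, 0.0, -0.001]
ft_force: [-0.1, -0.7, -0.2]
gripper_width: 0.0195
grasp_force: 35.0
```

>>> {"fn": "step_arm", "kwargs": {"plan": [[[0,0,0],[0,0,0]],[[0,0,0],[0,0,0]]]}}

```text
clock: 10.03
ee_pos: [0.4632, -0.2901, 0.092]
tool_rot: [-0.0, 1.0, -0.0, 0.0]
ft_force: [-0.4, -0.3, -1.6]
gripper_width: 0.0198
grasp_force: 35.0
```

>>> {"fn": "step_arm", "kwargs": {"plan": [[[0,0,0.02],[0,0,0]],[[0,0,0.04],[0,0,0]],[[0,0,0.04],[0,0,0]],[[0,0,0.04],[0,0,0]]]}}

```text
clock: 10.37
ee_pos: [0.4628, -0.2897, 0.0832]
tool_rot: [-0.0, 1.0, 0.0, -0.0]
ft_force: [0.4, -0.5, 1.0]
gripper_width: 0.0196
grasp_force: 35.0
```

>>> {"fn": "step_arm", "kwargs": {"plan": [[[0,0,0.02],[0,0,0]],[[0,0,0.04],[0,0,0]],[[0,0,0.04],[0,0,0]],[[0,0,0.04],[0,0,0]]]}}

```text
clock: 10.7
ee_pos: [0.4628, -0.2897, 0.0753]
tool_rot: [-0.0, 1.0, 0.0, -0.0]
ft_force: [0.2, 0.2, -0.1]
gripper_width: 0.0194
grasp_force: 35.0
```

>>> {"fn": "step_arm", "kwargs": {"plan": [[[0,0,0.02],[0,0,0]],[[0,0,0.04],[0,0,0]],[[0,0,0.05],[0,0,0]],[[0,0,0.06],[0,0,0]],[[0,0,0.06],[0,0,0]]]}}

```text
clock: 11.12
ee_pos: [0.4635, -0.2903, 0.0649]
tool_rot: [-0.0, 1.0, -0.0, 0.0]
ft_force: [-2.6, 1.9, 9.6]
gripper_width: 0.0195
grasp_force: 35.0
```

>>> {"fn": "step_arm", "kwargs": {"plan": [[[0,0,0.005],[0,0,0]],[[0,0,0.01],[0,0,0]],[[0,0,0.01],[0,0,0]],[[0,0,0.01],[0,0,0]]], "grip_force": 55}}

```text
clock: 11.45
ee_pos: [0.4637, -0.2904, 0.0645]
tool_rot: [-0.0, 1.0, -0.0, 0.0]
ft_force: [-8.8, 6.7, 23.1]
gripper_width: 0.0193
grasp_force: 55.0
```

>>> {"fn": "step_arm", "kwargs": {"plan": [[[0.004,0.003,0],[0,0,0]],[[0.004,0.003,0],[0,0,0]],[[0.004,0.003,0],[0,0,0]]]}}

```text
clock: 11.7
ee_pos: [0.4635, -0.2903, 0.0646]
tool_rot: [-0.0, 1.0, -0.001, 0.001]
ft_force: [-5.2, 3.3, 19.1]
gripper_width: 0.0191
grasp_force: 55.0
```

Run:
```python
from h import *
o=ctrl.observe();print(o['ee_pos'],o['ft_force'],o['torque'],o['dq'].round(4))
s=snap('side','side5')
up=lambda i,x,y,w,h: cv2.resize(i[y:y+h,x:x+w],(800,h*800//w),interpolation=cv2.INTER_CUBIC)
cv2.imwrite('pics/m6.png',up(s['img'],260,130,80,60)[:,:,::-1])
```

```text
[ 0.46354612 -0.29032526  0.06459537] [-5.22404244  3.27945009 19.09828696] [ 0.63393083  1.12965347 -0.05554655] [ 0.0009 -0.0013 -0.0004  0.0004  0.0022 -0.002 ]
```

View pics/m6.png

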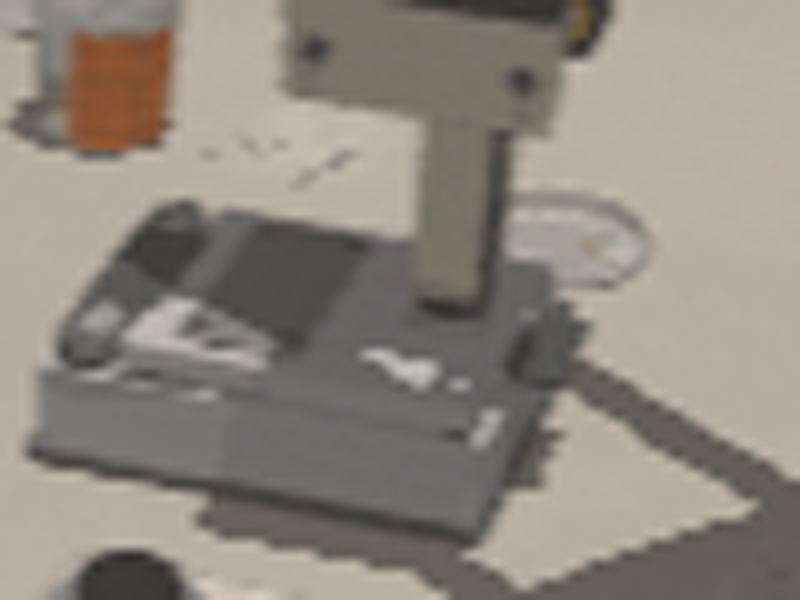

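The collar sits on the lid, which looks flat in the picture. The grasp-to-collar offset puts the collar at about 41 mm, which is the shut height, and the push is 19 N. Handing in.

```bash
python3 -c "
from bench import ticket; print(ticket.job_done())"
```

```text
the job is handed in; nothing more can be done
None
```

I pressed and released the timer button, lowered the lid, and pushed the register pin through until the lid shut. I handed in still gripping and pressing the pin at about 19 N. The hand-in returned no verdict, and both purple look-alikes tipped over early, with the gripper passing well above them.

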